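Press two pickups flush into a guitar body on a sloped stand

ROBOT

A 6-joint arm with a two-finger parallel gripper is mounted at the origin on the work surface. World frame = base frame: x ahead of the robot, y to its left, z up, the work surface at z = 0. Lengths are in m, angles in rad, forces in N, time in s.
With the tool pointing down it reaches from about 0.325 to 0.775 m from the base axis. Payload 5.5 kg.
Tool frame: the origin (TCP) lies at the very end of the fingers, on their centre line; the grasp point (between the pads) lies 19 mm behind it; z points along the fingers, y is the line along which they close (so a half turn about z gives the same grasp; the last joint's range is limited). The gripper opens to 85 mm and grips with 20 to 120 N. Pads are 22 mm wide; open, the fingers measure 114 mm over their backs; the gripper's body (76 mm by 85 mm) begins 54 mm behind the grasp point. The pads swing forward as they close: fully open they stand 13 mm farther back than shut.
Start: joints at [-1.209, 0.091, 1.231, -0, 1.82, -0.057], TCP at [0.244, -0.548, 0.231] pointing down, gripper open.
Joint ranges: [-2.87, 2.87], [-0.86, 2.18], [0.17, 2.46], [-1.51, 4.65], [0.06, 2.69], [-2.65, 2.65]. Speed limits (rad/s): [2.57, 2.57, 3.01, 3.14, 3.14, 3.14].

INTERFACE

Orientations are given as a unit quaternion [x, y, z, w].
In Python, from station import status, viewer, finish_job gives the robot as it stands. The module is installed in compiled form; this text tells all that it offers.
- The arm moves only by the shell command python3 -m jog 'ROWS' [FORCE]. ROWS is a JSON object of lists of equal length, an entry for each row: "claw": the closure, from 0 (fully open) to 1 (shut); "slide": the shift along the world's x, y, z in m, a list of three; "twist": the turn, a rotation vector about the world's x, y, z in rad, a list of three. A call has 1 to 8 rows; each row shifts and turns the commanded pose from where the row before left it; what a row does not reach is not made up. A row lasts 1/12 s, in which the tool goes at most 41.7 mm and 7.16 degrees, less where a joint would pass 70% of its speed; a pose out of reach is approached as far as the arm can. A call is refused whole if a number of a shift passes 0.0417 or a number of a turn 0.125, either way. A call with a gripper value outside its range is refused whole. The fingers move at their own pace and stop on an object; FORCE is the grip in N (left out, the last holds). Time passes only in rows, so rows that do not move let the fingers close. It gives the time, the measured TCP pose, the force, the opening and the grip force at its end, in the units of the state.
- status.observe(): the state, without advancing time (a new reading comes with each control period).
- viewer.grab_frame(name): name is "side" or "top"; returns the picture (400x640x3 uint8, blue, green, red); there is no depth.
- viewer.camera_params(name): a dict with "mtx" (3x3 intrinsics, pixels), "dist_coeffs" ([k1, k2, p1, p2, k3] as OpenCV has them; the pictures are not rectified), "view" (4x4, takes a point from world to camera coordinates). Camera axes: x right, y up, looking along -z (the intrinsics and any distortion apply to the point x, -y, -z); pixel columns grow to the right and rows downward; lengths in m; the calibration is good to about 2 mm. A picture is of the moment at which its call begins. camera_params takes no time and is no camera call.
- finish_job(): hands the job in; it is judged then, once.
The state is a dict: "t": time; "q": joint angles; "dq": joint speeds; "effort": joint torques, N m; "position": TCP position; "ee_rot": TCP orientation; "ft_force": force on the tool from outside, world axes, zero at the start; "ft_torque": the same for the moment, N m; "finger_gap": finger opening in m; "grasp_force": force on a finger pad.
Only numpy, scipy, OpenCV 4.12 (cv2) and the standard library are available. Lean on these libraries where they do the work, as an engineer would, in place of code of your own. Each camera call takes 0.05 s, during which the arm holds its last target. There are 200 camera calls.

TASK

Fit both pickups into the guitar body on the sloped stand: the long blue one into the long recess and the short red one into the short recess, dotted face outwards. Press each one fully home past its spring catches so that its face is flush with the wood, let go, and leave the glue bottle, the sanding block and the screwdriver where they are.

Things in the scene. Friction and masses are not known exactly. Their poses are not given: they have to be found in the camera images.
- long_pickup: Long pickup: loose blue block 112 x 38 x 28 mm (x, y, z), 0.08 to 0.17 kg, six steel dots along its top face; starts flat on the bench, dots up. Origin: centre of its underside; x along its length, z out of the dotted face; the same after a half turn about z. Lower end edges rounded at 8 mm radius; its lowest 8 mm are 1 mm narrower on each long side.
- short_pickup: Short pickup: the same in red with four dots, 84 x 38 x 28 mm. Same origin and axes, same mass range.
- long_pickup_top (a point): Centre of the dotted top face of the long pickup (28 mm above its origin); axes as the pickup's.
- short_pickup_top (a point): Centre of the dotted top face of the short pickup (28 mm above its origin); axes as the pickup's.
- guitar: Pale wooden guitar body, 45 mm thick, 310 x 385 mm, on a fixed plywood stand that differs between starts; its face slopes 26 degrees down towards the robot. Origin: centre of its underside; z: outward normal of the face (the face is at z = 45 mm), x: up the slope, y: along the strings from the neck end to the rounded end. Only the two bars stand on it, its outer bouts lie 1.5 to 3 mm lower.
- long_recess (a point): Mouth centre of the long recess, in the plane of the face, at guitar (0, 0, 45) mm; axes as the guitar's. Pocket 115 (x) x 41 (y) mm, 28 mm deep. In each end wall a sprung ball, 12 mm below the face, stands 4 mm into it: a pickup set in rests on the balls 12 to 16 mm proud, leaning slightly; 3 to 10 N along the axis sends it past them to the bottom, flush, where it stays.
- short_recess (a point): Mouth centre of the short recess, at guitar (0, -90, 45) mm; axes as the guitar's. As the long recess, with the same sprung balls, but 87 mm along x.
- sanding_block: Bystander: cork and wood sanding block 100 x 60 x 40 mm, loose on the bench. Origin: centre of its underside.
- glue: Bystander: yellow glue bottle, 58 mm dia, 160 mm tall, standing loose on the bench. Origin: centre of its underside.
- screwdriver: Bystander: screwdriver 200 mm long lying loose on the bench to the right of the pickups (farthest from the guitar), pointing away from the robot. Origin: near the middle of its length, on its underside.
- bar_bottom (a point): Aluminium hold-down bar lying on the face across the guitar along x, 370 mm long, 22 mm wide (y), 20 mm high, at the rounded end, centred at guitar y = +78 mm. This point: centre of its top, 20 mm above the face; axes as the guitar's. The black star knobs on its two ends rise to 54 mm above the face, at most 0.29 m above the bench.
- bar_neck (a point): Aluminium hold-down bar lying on the face across the guitar along x, 370 mm long, 22 mm wide (y), 20 mm high, at the neck end, centred at guitar y = -166 mm. This point: centre of its top, 20 mm above the face; axes as the guitar's. The black star knobs on its two ends rise to 54 mm above the face, at most 0.29 m above the bench.
Things that resemble listed ones, but are neither listed nor needed, are in the scene too. Leave any white look-alike of the short_pickup alone.

How it is judged:
By the outcome, as a careful person would: the job done as asked, in the order asked, and still so for the second after the job is handed in, with the robot touching nothing.
It also fails if it takes over 72 s, if anything falls off the work surface, if the arm or the gripper's body presses on something with over 40 N, if the wrist force passes 120 N, or if a joint passes its speed limit or range.

## Working session

There is one attempt and no reset: what is moved stays moved. The work goes in short steps, Python scripts to look and compute and a shell command to move; the robot and the scene stay as the last step left them, time stands still between calls to the robot, and variables do not carry over. Pictures are saved under pics/ and viewed, at most 10 in all, crops included, and the job is handed in when it is done.

```bash
mkdir -p pics
python3 - <<'E'
from station import status, viewer
import cv2,numpy as np
for n in("side","top"):
    cv2.imwrite(f"pics/{n}0.png",viewer.grab_frame(n))
    p=viewer.camera_params(n); print(n,np.round(p["mtx"],1).tolist(),p["dist_coeffs"],np.round(p["view"],3).tolist())
print(status.observe())
E
```

```text
side [[465.2, 0.0, 323.9], [0.0, 465.2, 204.4], [0.0, 0.0, 1.0]] [-0.09201584  0.          0.          0.          0.        ] [[-0.976, -0.217, -0.009, 0.461], [0.109, -0.525, 0.844, -0.19], [-0.188, 0.823, 0.536, -1.233], [0.0, 0.0, 0.0, 1.0]]
top [[430.4, 0.0, 316.4], [0.0, 430.4, 204.2], [0.0, 0.0, 1.0]] [-0.0013783  0.         0.         0.         0.       ] [[-0.004, -1.0, -0.023, -0.005], [0.985, -0.008, 0.175, -0.492], [-0.175, -0.022, 0.984, -1.36], [0.0, 0.0, 0.0, 1.0]]
{'t': 0.1, 'q': array([-1.20866829e+00,  9.17729002e-02,  1.23180821e+00,  9.20704322e-06,
        1.81982675e+00, -5.67116611e-02]), 'dq': array([ 0.00087999, -0.00252026, -0.0029025 , -0.00131509, -0.00061596,
        0.00175938]), 'effort': array([ 3.40867424e-03, -4.60217357e+01, -4.19217825e+01, -2.69378836e-05,
        1.06163177e-02,  1.01591414e-05]), 'position': array([ 0.24391764, -0.54788167,  0.23024621]), 'ee_rot': array([ 9.78151050e-01,  2.07893481e-01, -1.33650217e-04, -8.97722848e-04]), 'ft_force': array([-0.79025823, -0.59143761,  0.03119246]), 'ft_torque': array([-0.03259359, -0.04130143, -0.03884285]), 'grasp_force': 0.0, 'finger_gap': 0.08539200655007945}
```

View pics/side0.png

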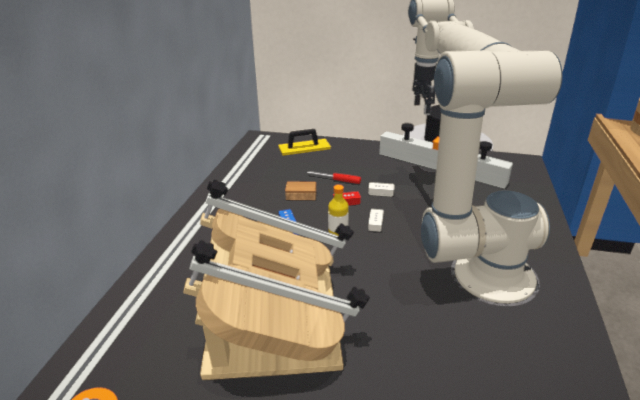

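View pics/top0.png

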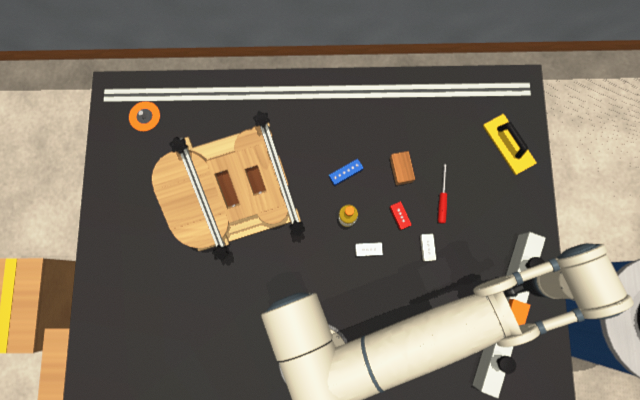

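The top view shows the blue pickup at (346,172), the red one at (401,215), the glue bottle at (348,215), the long recess at about (227,188) and the short one at about (255,180). In the side view the recesses are at (275,268) and (277,240). Next I'll look at them enlarged.

```bash
cat > h.py <<'E'
from station import status, viewer
import cv2,numpy as np
from scipy.spatial.transform import Rotation as R
def cam(n):
    p=viewer.camera_params(n); V=np.array(p["view"]); return np.array(p["mtx"]),np.array(p["dist_coeffs"]),V
def ray(n,uv):
    K,d,V=cam(n); a=cv2.undistortPoints(np.array(uv,float).reshape(-1,1,2),K,d)[:,0]
    D=np.c_[a[:,0],-a[:,1],-np.ones(len(a))]@V[:3,:3]; c=-V[:3,:3].T@V[:3,3]
    return c,D/np.linalg.norm(D,axis=1)[:,None]
def onz(n,uv,z):
    c,D=ray(n,uv); return c+D*((z-c[2])/D[:,2])[:,None]
def onplane(n,uv,p,nn):
    c,D=ray(n,uv); return c+D*(((p-c)@nn)/(D@nn))[:,None]
def tri(uv1,uv2):
    o=[]
    c1,D1=ray("top",uv1);c2,D2=ray("side",uv2)
    for a,b in zip(D1,D2):
        A=np.c_[a,-b]; s=np.linalg.lstsq(A,c2-c1,rcond=None)[0]; P,Q=c1+s[0]*a,c2+s[1]*b
        o.append(np.r_[(P+Q)/2,np.linalg.norm(P-Q)])
    return np.array(o)
def proj(n,P):
    K,d,V=cam(n); q=np.atleast_2d(P)@V[:3,:3].T+V[:3,3]
    q=q*[1,-1,-1]; return cv2.projectPoints(q,np.zeros(3),np.zeros(3),K,d)[0][:,0]
def masks(im):
    h=cv2.cvtColor(im,cv2.COLOR_BGR2HSV)
    return {"blue":cv2.inRange(h,(100,150,60),(125,255,255)),"red":cv2.inRange(h,(0,190,70),(5,255,255))|cv2.inRange(h,(172,190,70),(180,255,255))}
def top_blobs(im):
    for k,m in masks(im).items():
        for c in cv2.findContours(m,0,1)[0]:
            if cv2.contourArea(c)>60: yield k,cv2.contourArea(c),cv2.minAreaRect(c),cv2.boundingRect(c),c
E
python3 - <<'E'
from h import *
t=cv2.imread("pics/top0.png");s=cv2.imread("pics/side0.png")
for k,a,r,b,c in top_blobs(t): print(k,a,r,b)
A=cv2.resize(t[105:270,145:310],(400,400),interpolation=2)   # scale 2.424
B=cv2.resize(s[170:320,180:380],(400,300),interpolation=2)
A=cv2.resize(t[150:220,205:285],(800,700)[:2],interpolation=2)[:, :]
A=cv2.resize(t[158:218,205:285],(400,300),interpolation=2)
B=cv2.resize(s[220:295,230:330],(400,300),interpolation=2)
C=cv2.resize(t[150:240,330:465],(450,300),interpolation=2)
D=cv2.resize(s[160:235,270:370],(400,300),interpolation=2)
o=np.zeros((600,800,3),np.uint8);o[:300,:400]=A;o[:300,400:]=B;o[300:,:400]=C[:,:400];o[300:,400:]=D
cv2.imwrite("pics/c0.png",o)
E
```

```text
blue 1398.5 ((592.9029541015625, 350.89825439453125), (68.65687561035156, 39.40781784057617), 60.376251220703125) (569, 320, 59, 52)
blue 65.0 ((571.0692749023438, 304.5538635253906), (10.294883728027344, 9.426640510559082), 82.87498474121094) (566, 300, 11, 11)
blue 377.5 ((345.7845764160156, 171.62306213378906), (12.279437065124512, 33.98551559448242), 60.2551155090332) (329, 159, 34, 26)
red 289.5 ((400.0975646972656, 215.37803649902344), (25.911766052246094, 12.571744918823242), 65.224853515625) (390, 202, 21, 28)
red 191.5 ((442.3440856933594, 207.5264434814453), (7.823042869567871, 29.374759674072266), 4.39870548248291) (438, 193, 9, 30)
```

View pics/c0.png

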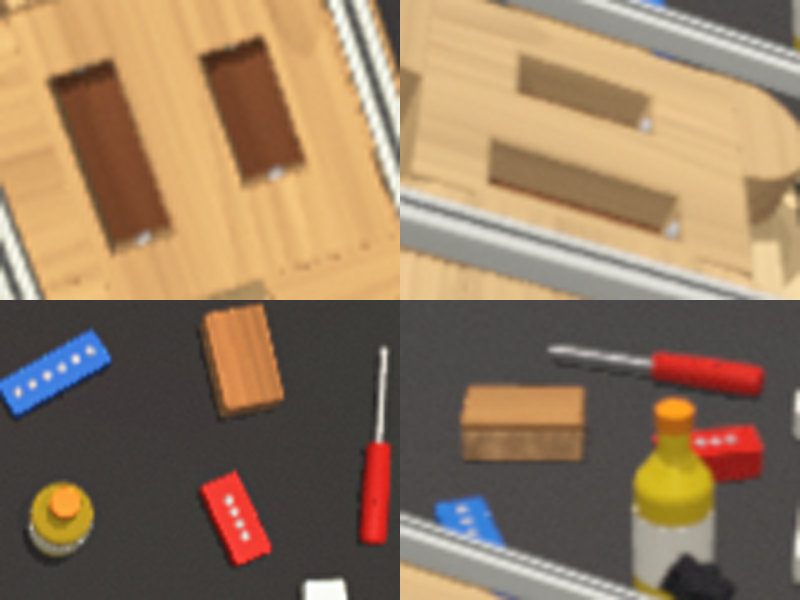

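Enlarged, the recess mouths are sharp, so I can read corners. In the top crop (scale 5) the long recess is (50,80),(113,60),(171,230),(113,252) and the short one is (202,58),(265,36),(304,163),(244,184). The side crop (scale 4) shows the same eight corners. The balls sit at the lower ends, and the pickups' dots are clear.

```bash
cat >> h.py <<'E'
def grot(yaw): # guitar rotation: x up the slope at heading yaw
    return R.from_euler("z",yaw)*R.from_euler("y",-np.deg2rad(26))
def dots(im,k):
    # dot centroids on coloured pickup -> top centre and yaw (z=top)
    best=[b for b in top_blobs(im) if b[0]==k and b[3][0]<430 and b[3][1]<260]
    c=max(best,key=lambda b:b[1])[4]
    m=np.zeros(im.shape[:2],np.uint8);cv2.fillPoly(m,[cv2.convexHull(c)],255); m=cv2.erode(m,np.ones((3,3),np.uint8))
    w=im.min(2).astype(float); base=np.median(w[m>0]); w=np.where(m>0,np.clip(w-base-25,0,None),0)
    ys,xs=np.nonzero(w); W=w[ys,xs]; P=np.c_[xs,ys]; 
    return P,W
E
cat > g.py <<'E'
from h import *
from scipy.optimize import least_squares
T=np.array([[50,80],[113,60],[171,230],[113,252],[202,58],[265,36],[304,163],[244,184]],float)
S=np.array([[489,181],[491,140],[677,196],[670,238],[518,90],[520,53],[651,96],[640,130]],float)-[400,0]
T=(T+.5)/5-.5+[205,158]; S=(S+.5)/4-.5+[230,220]
M=np.array([[sx*l/2,c+sy*20.5,45] for l,c in((115,0),(87,-90)) for sx,sy in((1,1),(1,-1),(-1,-1),(-1,1))])/1000
print(np.round(tri(T,S),4))
def f(p,full=False):
    W=grot(p[3]).apply(M)+p[:3]
    return np.r_[(proj("top",W)-T).ravel(),(proj("side",W)-S).ravel()]
r=least_squares(f,[.5,.3,.1,.2],loss="soft_l1"); p=r.x
print("guitar",p,"resid top\n",np.round(f(p).reshape(-1,2),1).tolist())
G=grot(p[3])
for n,y in(("long",0),("short",-90)): print(n,G.apply([0,y/1000,.045])+p[:3])
print("axes",np.round(G.as_matrix(),4).tolist())
np.save("guitar.npy",p)
im=cv2.imread("pics/top0.png")
for k in("blue","red"):
    P,W=dots(im,k); Q=onz("top",P,.028); c=(Q*W[:,None]).sum(0)/W.sum(); C=np.cov((Q[:,:2]).T,aweights=W); e=np.linalg.eigh(C)[1][:,1]
    print(k,c,"yaw deg",np.degrees(np.arctan2(e[1],e[0])),len(W))
# glue position etc
for n,uv,z in(("glue cap",(349,211),.16),("block",(402,168),.04),("screw",(443,207),.02)): print(n,onz("top",[uv],z))
E
python3 g.py
```

```text
[[0.5635 0.2939 0.1797 0.0017]
 [0.5761 0.257  0.1771 0.0015]
 [0.4793 0.2285 0.1305 0.0009]
 [0.4697 0.2645 0.1304 0.0068]
 [0.5784 0.2044 0.1726 0.0024]
 [0.5913 0.1667 0.1709 0.0006]
 [0.5186 0.1465 0.1355 0.0027]
 [0.51   0.1836 0.1378 0.0067]]
guitar [0.540873   0.26652305 0.11349459 0.30361516] resid top
 [[-0.6, -0.8], [-0.0, -0.9], [1.1, 0.4], [-0.1, 0.0], [-0.6, -1.0], [-0.2, -0.6], [1.1, 0.7], [0.3, 0.6], [-0.6, 0.7], [-0.3, -0.9], [0.3, -0.3], [2.9, 1.1], [-0.5, 0.3], [-0.4, -0.7], [0.1, -0.6], [3.4, 1.3]]
long [0.52204856 0.26062532 0.15394032]
short [0.54895604 0.17474175 0.15394032]
axes [[0.8577, -0.299, -0.4183], [0.2687, 0.9543, -0.1311], [0.4384, -0.0, 0.8988]]
blue [ 0.60622752 -0.1063762   0.028     ] yaw deg 120.13250192068315 62
red [ 0.45723379 -0.28184784  0.028     ] yaw deg -158.00627857449743 45
glue cap [[ 0.44948608 -0.10691473  0.16      ]]
block [[ 0.6112177  -0.29050388  0.04      ]]
screw [[ 0.48300487 -0.4232781   0.02      ]]
```

```bash
cat > st.py <<'E'
from h import *
s=status.observe(); r=R.from_quat(s["ee_rot"]); m=r.as_matrix()
print("t",round(s["t"],2),"pos",np.round(s["position"],4),"toolx yaw",round(np.degrees(np.arctan2(m[1,0],m[0,0])),2),"tz",np.round(m[:,2],3),"q",np.round(s["q"],2),"F",np.round(s["ft_force"],1),"gap",round(s["finger_gap"],4),"gf",round(s["grasp_force"],1))
E
cat > g2.py <<'E'
import g
from g import *
wt=np.r_[[1,1,0.3,0.3,1,1,.3,.3],[1,1,1,0,1,1,1,0]]
r=least_squares(lambda p:f(p)*np.repeat(wt,2),g.p,loss="soft_l1"); p=r.x
print("REFIT",p,np.round(f(p).reshape(-1,2),1).tolist()); G=grot(p[3])
for n,y in(("long",0),("short",-90)): print(n,G.apply([0,y/1000,.045])+p[:3])
np.save("guitar.npy",p)
E
python3 g2.py | grep -A3 REFIT
R='"slide"'
python3 -m jog '{"claw":[0,0,0,0,0,0,0],"slide":[[0.026,0.0316,0],[0.026,0.0316,0],[0.026,0.0316,0],[0.026,0.0316,0],[0.026,0.0316,0],[0.026,0.0316,0],[0.026,0.0316,0]],"twist":[[0,0,0.12],[0,0,0.12],[0,0,0.12],[0,0,0.12],[0,0,0.12],[0,0,0.12],[0,0,0.12]]}' 40
python3 -m jog '{"claw":[0,0,0,0,0,0,0],"slide":[[0.026,0.0316,0],[0.026,0.0316,0],[0.026,0.0316,0],[0.026,0.0316,0],[0.026,0.0316,0],[0.026,0.0316,0],[0.026,0.0316,0]],"twist":[[0,0,0.12],[0,0,0.12],[0,0,0.12],[0,0,0.12],[0,0,0.12],[0,0,0.12],[0,0,0.12]]}' 40
python3 st.py
```

```text
REFIT [0.54004975 0.2659495  0.11217097 0.30516158] [[-0.3, -0.4], [0.2, -0.5], [1.4, 0.7], [0.2, 0.3], [-0.4, -0.6], [0.0, -0.3], [1.3, 1.0], [0.6, 0.9], [-0.1, 1.1], [0.2, -0.5], [0.8, 0.0], [3.3, 1.4], [-0.0, 0.7], [-0.0, -0.3], [0.5, -0.3], [3.7, 1.6]]
long [0.52123446 0.26002266 0.1526167 ]
short [0.54827471 0.1741808  0.1526167 ]
t: 0.68
position: [0.4267, -0.3251, 0.2309]
ee_rot: [0.807, 0.591, -0.0, -0.0]
ft_force: [0.9, -0.9, 0.7]
finger_gap: 0.0854
grasp_force: 0.0
t: 1.27
position: [0.6088, -0.1038, 0.2307]
ee_rot: [0.495, 0.869, -0.0, -0.0]
ft_force: [0.8, -0.6, 0.2]
finger_gap: 0.0852
grasp_force: 0.0
t 1.27 pos [ 0.6088 -0.1038  0.2307] toolx yaw 120.6 tz [-0.001  0.    -1.   ] q [-0.22  0.14  1.18 -0.    1.82 -0.76] F [ 0.8 -0.6  0.2] gap 0.0852 gf 0.0
```

```bash
python3 -m jog '{"claw":[0,0,0,0,0,0,0],"slide":[[-0.0026,-0.0026,-0.03],[0,0,-0.04],[0,0,-0.04],[0,0,-0.04],[0,0,-0.03],[0,0,-0.02],[0,0,-0.0145]],"twist":[[0,0,-0.008],[0,0,0],[0,0,0],[0,0,0],[0,0,0],[0,0,0],[0,0,0]]}' 40
python3 -m jog '{"claw":[0.5,1,1,1,1,1,1,1],"slide":[[0,0,0],[0,0,0],[0,0,0],[0,0,0],[0,0,0],[0,0,0],[0,0,0],[0,0,0]],"twist":[[0,0,0],[0,0,0],[0,0,0],[0,0,0],[0,0,0],[0,0,0],[0,0,0],[0,0,0]]}' 40
python3 st.py
```

```text
t: 1.85
position: [0.6032, -0.1078, 0.0123]
ee_rot: [0.502, 0.865, -0.001, -0.003]
ft_force: [-0.1, -0.0, -0.2]
finger_gap: 0.0853
grasp_force: 0.0
t: 2.52
position: [0.6067, -0.1086, 0.0192]
ee_rot: [0.502, 0.865, 0.001, 0.002]
ft_force: [0.6, -0.1, 6.5]
finger_gap: 0.0366
grasp_force: 41.0
t 2.52 pos [ 0.6067 -0.1086  0.0192] toolx yaw 119.8 tz [ 0.004 -0.001 -1.   ] q [-0.23  0.19  1.5   0.    1.45 -0.75] F [ 0.6 -0.1  6.5] gap 0.0366 gf 41.0
```

```bash
python3 -m jog '{"claw":[1,1,1,1,1],"slide":[[0,0,0.02],[0,0,0.04],[0,0,0.04],[0,0,0.03],[0,0,0]],"twist":[[0,0,0],[0,0,0],[0,0,0],[0,0,0],[0,0,0]]}' 40
python3 st.py
python3 - <<'E'
from h import *
s=viewer.grab_frame("side");t=viewer.grab_frame("top");cv2.imwrite("pics/s1.png",s);cv2.imwrite("pics/t1.png",t)
P=status.observe()["position"]; u=proj("side",P)[0];v=proj("top",P)[0];print(u,v)
def crop(im,u,k): 
    x,y=int(u[0])-40,int(u[1])-50; print(x,y); return cv2.resize(im[y:y+100,x:x+80],(400,500),interpolation=2)
cv2.imwrite("pics/c1.png",np.hstack([crop(s,u,0),crop(t,v,0)]))
E
```

```text
t: 2.93
position: [0.6083, -0.1091, 0.1563]
ee_rot: [0.502, 0.865, 0.002, 0.006]
ft_force: [0.6, -0.9, 0.2]
finger_gap: 0.0367
grasp_force: 40.6
t 2.93 pos [ 0.6083 -0.1091  0.1563] toolx yaw 119.79 tz [ 0.013 -0.003 -1.   ] q [-0.23  0.13  1.33 -0.    1.68 -0.75] F [ 0.6 -0.9  0.2] gap 0.0367 gf 40.6
[286.62152891 184.24914703] [348.47793577 161.0242027 ]
246 134
308 111
```

View pics/c1.png

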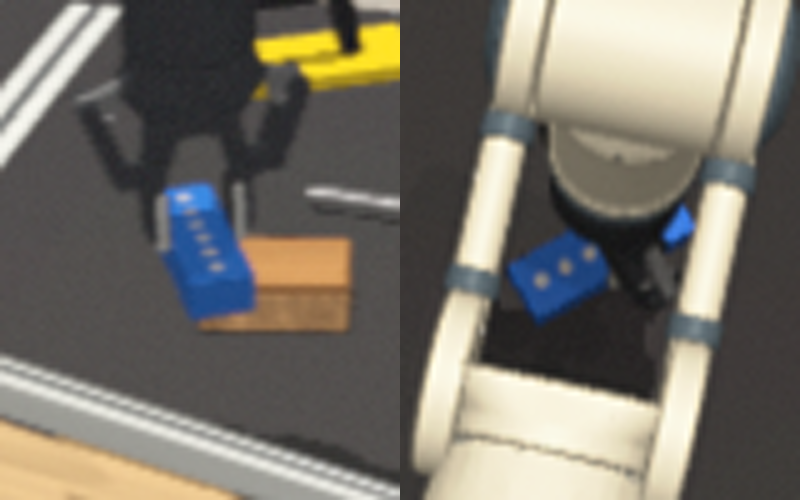

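The blue pickup is held level in the gripper. Its dots show in the side crop from (184,197) to (218,267), and three show in the top crop at (541,279), (566,267) and (590,252). I'll triangulate them to get the grip depth and the offset along the length.

Run:
```python
from h import *
tp=np.array([[541,279],[566,267],[590,252]])-[400,0]; sp=np.array([[218,267],[209,253],[201,238]])
tp=(tp+.5)/5-.5+[308,111]; sp=(sp+.5)/5-.5+[246,134]
X=tri(tp,sp); print(X)
im=cv2.imread("pics/top0.png"); P,W=dots(im,"blue"); Q=onz("top",P,.028)[:,:2]; c=np.average(Q,axis=0,weights=W); d=np.array([np.cos(2.0967),np.sin(2.0967)]); a=(Q-c)@d
h,_=np.histogram(a,bins=np.arange(-.05,.0501,.004),weights=W); print(h.astype(int))
s=status.observe(); T=s["position"]; e=R.from_quat(s["ee_rot"]).as_matrix()
print("dots in tool frame",(X[:,:3]-T)@e*1000)
# whole-view estimate from mean of side end dots on plane at z_top guess
for z in(.16,.165,.17,.175):
    q=onz("side",[[282.8,173.4],[289.6,187.4]],z); print(z,((q.mean(0)-T)@e*1000).round(1),np.linalg.norm(q[1]-q[0]))
```

```text
[[ 0.58577075 -0.06917435  0.16424103  0.00073113]
 [ 0.59439731 -0.08421235  0.16357774  0.00291317]
 [ 0.60343377 -0.09880784  0.164274    0.00292929]]
[ 16 254 255  50   0 152 414  90   0 155 278 149   0 131 296 213   0   0
 284 240  35  13 170 336  45]
dots in tool frame [[ 44.26127263   1.92245773 -15.60405054]
 [ 26.92636932   1.93522373 -14.89702767]
 [  9.76839827   2.52717665 -15.54847377]]
0.16 [ -4.2  -0.  -11.2] 0.0871997976187352
0.165 [  4.5   1.8 -16.3] 0.08654416786399766
0.17 [ 13.2   3.6 -21.3] 0.08588853810926017
0.175 [ 22.    5.4 -26.3] 0.08523290835452244
```

```bash
python3 -m jog '{"claw":[1,1,1,1,1,1,1,1],"slide":[[0,0,0.04],[0,0,0.04],[0,0,0.04],[-0.0128,0.0356,0],[-0.0128,0.0356,0],[-0.0128,0.0356,0],[-0.0128,0.0356,0],[-0.0128,0.0356,0]],"twist":[[0,0,0],[0,0,0.113],[0,0,0.113],[0,0,0.113],[0,0,0.113],[0,0,0.113],[0,0,0.113],[0,0,0.113]]}' 40
python3 -m jog '{"claw":[1,1,1,1,1,1,1],"slide":[[-0.0128,0.0356,0],[-0.0128,0.0356,0],[-0.0128,0.0356,0],[-0.0128,0.0356,0],[-0.0128,0.0356,0],[0,0,0],[0,0,0]],"twist":[[0,0,0.113],[0,0,0.113],[0,0,0.113],[0,0,0.113],[0,0,0.113],[0,0,0],[0,0,0]]}' 40
python3 st.py
```

```text
t: 3.7
position: [0.54, 0.0709, 0.2638]
ee_rot: [0.127, 0.992, -0.0, -0.002]
ft_force: [0.7, 0.8, -1.3]
finger_gap: 0.0365
grasp_force: 40.8
t: 4.28
position: [0.4761, 0.2492, 0.264]
ee_rot: [-0.154, 0.988, -0.001, -0.002]
ft_force: [-0.1, -0.5, -1.2]
finger_gap: 0.0364
grasp_force: 40.9
t 4.28 pos [0.4761 0.2492 0.264 ] toolx yaw -162.32 tz [-0.004 -0.002 -1.   ] q [ 0.42 -0.06  1.33 -0.    1.88 -1.46] F [-0.1 -0.5 -1.2] gap 0.0364 gf 40.9
```

```bash
python3 -m jog '{"claw":[1,1,1,1,1,1,1],"slide":[[0.0008,-0.0004,0],[0.0008,-0.0004,0],[0.0008,-0.0004,-0.007],[0.0008,-0.0004,-0.007],[0.0008,-0.0004,-0.007],[0.012,0.004,-0.025],[0,0,0]],"twist":[[0.0273,-0.0866,0],[0.0273,-0.0866,0],[0.0273,-0.0866,0],[0.0273,-0.0866,0],[0.0273,-0.0866,0],[0,0,0],[0,0,0]]}' 40
cat > look.py <<'E'
from h import *
import sys
n=sys.argv[1]
s=viewer.grab_frame("side");t=viewer.grab_frame("top");cv2.imwrite(f"pics/s{n}.png",s);cv2.imwrite(f"pics/t{n}.png",t)
A=cv2.resize(t[158:218,205:285],(400,300),interpolation=2)
B=cv2.resize(s[220:295,230:330],(400,300),interpolation=2)
A=cv2.resize(t[138:228,200:290],(400,400),interpolation=2); B=cv2.resize(s[200:300,220:320],(400,400),interpolation=2)
cv2.imwrite(f"pics/c{n}.png",np.hstack([A,B]))
E
python3 look.py 2; python3 st.py
python3 -c "
from h import *
p=np.load('guitar.npy');G=grot(p[3]);s=status.observe();print('TCP in guitar mm',(G.inv().apply(s['position']-p[:3])*1000).round(1));print('rot err',(G.inv()*R.from_quat(s['ee_rot'])).as_matrix().round(3).tolist())"
```

```text
t: 4.87
position: [0.4917, 0.2473, 0.2137]
ee_rot: [-0.147, 0.964, 0.033, 0.219]
ft_force: [-1.2, 0.5, -4.3]
finger_gap: 0.0368
grasp_force: 40.9
t 4.97 pos [0.4929 0.2482 0.2182] toolx yaw -162.62 tz [ 0.414  0.129 -0.901] q [ 0.44 -0.45  1.79 -0.06  1.35 -1.43] F [-0.7 -0.4 -1.6] gap 0.0365 gf 40.9
TCP in guitar mm [  1.3  -2.8 117.4]
rot err [[-1.0, 0.002, -0.005], [0.002, 1.0, -0.002], [0.005, -0.002, -1.0]]
```

View pics/c2.png

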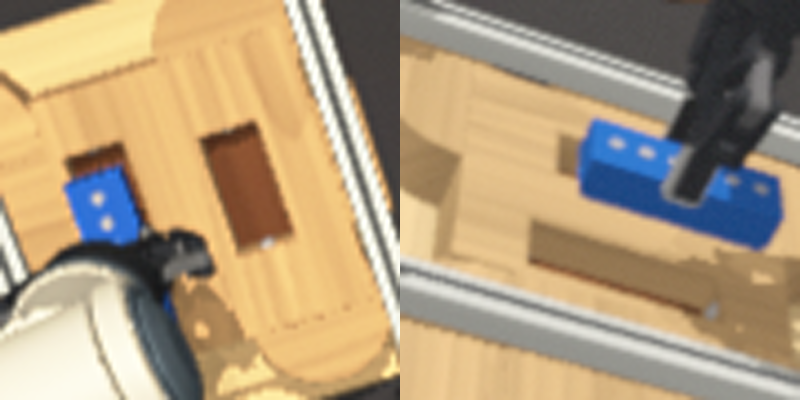

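The pickup hangs square above the long recess. Its dots are at (97,198) and (106,224) in the top crop, and (617,143), (646,152), (733,181) and (761,189) in the side crop. I'll convert these to guitar coordinates as a check in the cameras' own frame.

Run:
```python
from h import *
t=(np.array([[97,198],[106,224]])+.5)/(400/90)-.5+[200,138]
s=(np.array([[217,143],[246,152],[333,181],[361,189]])+.5)/4-.5+[220,200]
p=np.load('guitar.npy');G=grot(p[3]); g=lambda X:(G.inv().apply(X-p[:3])*1000).round(1)
X=tri(t,s[:2]);print(g(X[:,:3]),X[:,3]); print("expect dot x 43.3,26 ")
n=G.apply([0,0,1])
for h in(.129,.132,.135): q=onplane("side",s,p[:3]+n*h,n);print(h,g(q).tolist()); print("   top",g(onplane("top",t,p[:3]+n*h,n)).tolist())
P=status.observe()["position"];print("TCP",g(P))
# cross check the cameras disagreement of the recess: corners by each cam on the face plane
T=np.array([[50,80],[113,60],[171,230],[113,252]]);T=(T+.5)/5-.5+[205,158]
S=np.array([[89,181],[91,140],[277,196]]);S=(S+.5)/4-.5+[230,220]
f=p[:3]+n*.045
print(g(onplane("top",T,f,n)).tolist(),g(onplane("side",S,f,n)).tolist())
```

```text
[[ 38.   -2.8 122.6]
 [ 20.8  -2.6 123.1]] [0.00037676 0.00073297]
expect dot x 43.3,26 
0.129 [[40.3, 6.6, 129.0], [23.8, 6.2, 129.0], [-26.7, 6.9, 129.0], [-43.4, 5.9, 129.0]]
   top [[39.2, -3.9, 129.0], [21.6, -3.5, 129.0]]
0.132 [[41.5, 11.1, 132.0], [25.1, 10.7, 132.0], [-25.1, 11.3, 132.0], [-41.7, 10.3, 132.0]]
   top [[39.7, -4.4, 132.0], [22.1, -4.0, 132.0]]
0.135 [[42.7, 15.5, 135.0], [26.4, 15.1, 135.0], [-23.6, 15.8, 135.0], [-40.0, 14.8, 135.0]]
   top [[40.2, -4.9, 135.0], [22.6, -4.5, 135.0]]
TCP [  1.3  -2.8 117.4]
[[56.1, 20.2, 45.0], [56.2, -19.3, 45.0], [-54.1, -17.3, 45.0], [-56.3, 20.7, 45.0]] [[57.5, 16.9, 45.0], [57.9, -18.6, 45.0], [-55.6, -19.8, 45.0]]
```

```bash
python3 -m jog '{"claw":[1,1,1,1,1,1],"slide":[[0.008,0.004,-0.018],[0.008,0.004,-0.018],[0,0,0],[0,0,0],[0,0,0],[0,0,0]],"twist":[[0,0,0],[0,0,0],[0,0,0],[0,0,0],[0,0,0],[0,0,0]]}' 40
python3 look.py 3; python3 st.py
python3 -c "
from h import *
p=np.load('guitar.npy');G=grot(p[3]);s=status.observe();print('TCP in guitar mm',(G.inv().apply(s['position']-p[:3])*1000).round(1));print('rot err',(G.inv()*R.from_quat(s['ee_rot'])).as_matrix().round(3).tolist())"
```

```text
t: 5.47
position: [0.51, 0.2577, 0.1869]
ee_rot: [-0.148, 0.963, 0.034, 0.223]
ft_force: [-0.6, -0.0, -1.1]
finger_gap: 0.0368
grasp_force: 40.9
t 5.57 pos [0.5098 0.2577 0.1866] toolx yaw -162.53 tz [ 0.42   0.133 -0.898] q [ 0.45 -0.4   1.81 -0.06  1.28 -1.43] F [ 0.3 -0.  -1.2] gap 0.0367 gf 40.9
TCP in guitar mm [ 4.4  1.2 80.6]
rot err [[-1.0, 0.0, 0.002], [0.0, 1.0, 0.0], [-0.002, 0.0, -1.0]]
```

View pics/c3.png

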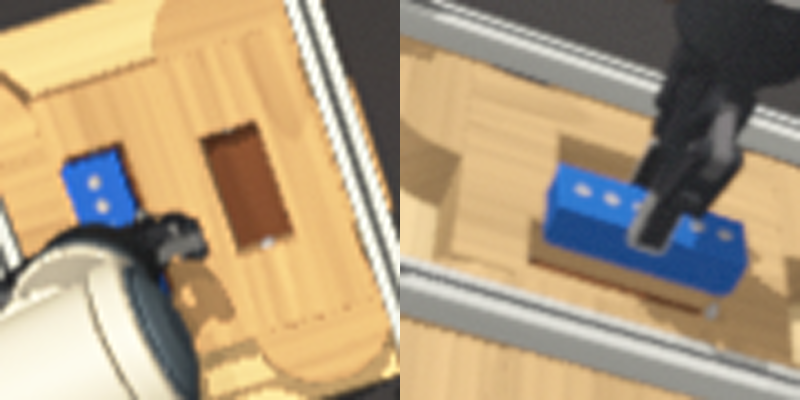

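The pickup now hovers just above the recess, with the arm settled. Its dots are at (94,182) and (102,206) in the top crop, and (583,190), (611,198), (697,227) and (726,236) in the side crop.

Run:
```python
from h import *
t=(np.array([[94,182],[102,206]])+.5)/(400/90)-.5+[200,138]
s=(np.array([[183,190],[211,198],[297,227],[326,236]])+.5)/4-.5+[220,200]
p=np.load('guitar.npy');G=grot(p[3]); g=lambda X:(G.inv().apply(X-p[:3])*1000).round(1)
X=tri(t,s[:2]);print(g(X[:,:3]),X[:,3]); 
n=G.apply([0,0,1])
for h in(.088,.091,.094): q=onplane("side",s,p[:3]+n*h,n);print(h,g(q).tolist()); print("   top",g(onplane("top",t,p[:3]+n*h,n)).tolist())
```

```text
[[43.6  0.8 89.2]
 [27.3  1.1 90. ]] [0.00064411 0.00127208]
0.088 [[43.5, -0.9, 88.0], [27.2, -1.7, 88.0], [-23.7, -0.0, 88.0], [-41.1, -0.1, 88.0]]
   top [[43.1, 1.0, 88.0], [26.4, 1.6, 88.0]]
0.091 [[44.6, 3.3, 91.0], [28.4, 2.5, 91.0], [-22.2, 4.2, 91.0], [-39.6, 4.0, 91.0]]
   top [[43.5, 0.6, 91.0], [26.9, 1.1, 91.0]]
0.094 [[45.7, 7.5, 94.0], [29.6, 6.7, 94.0], [-20.8, 8.3, 94.0], [-38.1, 8.2, 94.0]]
   top [[44.0, 0.1, 94.0], [27.4, 0.6, 94.0]]
```

```bash
python3 -m jog '{"claw":[1,1,1,1,1,1],"slide":[[-0.0007,-0.0013,-0.0005],[0.0028,0.0009,-0.006],[0.0028,0.0009,-0.006],[0.0028,0.0009,-0.006],[0,0,0],[0,0,0]],"twist":[[0,0,0],[0,0,0],[0,0,0],[0,0,0],[0,0,0],[0,0,0]]}' 40
cat > gs.py <<'E'
from h import *
p=np.load('guitar.npy');G=grot(p[3]);s=status.observe();i=G.inv()
print(round(s["t"],2),'TCP in guitar mm',(i.apply(s['position']-p[:3])*1000).round(1),"F guitar",i.apply(s["ft_force"]).round(1),'rot',(i*R.from_quat(s['ee_rot'])).as_matrix().round(3)[:,2].tolist(),s["finger_gap"].round(4))
E
python3 gs.py
python3 -m jog '{"claw":[1,1,1,1,1],"slide":[[0.0021,0.0007,-0.0045],[0.0021,0.0007,-0.0045],[0,0,0],[0,0,0],[0,0,0]],"twist":[[0,0,0],[0,0,0],[0,0,0],[0,0,0],[0,0,0]]}' 40
python3 gs.py
```

```text
t: 6.07
position: [0.5173, 0.2593, 0.1658]
ee_rot: [-0.148, 0.963, 0.034, 0.222]
ft_force: [1.7, 2.2, -1.7]
finger_gap: 0.0366
grasp_force: 40.7
t: 6.48
position: [0.5215, 0.2606, 0.1572]
ee_rot: [-0.148, 0.963, 0.034, 0.223]
ft_force: [3.4, 2.1, -0.9]
finger_gap: 0.0365
grasp_force: 40.8Traceback (most recent call last):
  File "gs.py", line 3, in <module>
    print(round(s["t"],2),'TCP in guitar mm',(i.apply(s['position']-p[:3])*1000).round(1),"F guitar",i.apply(s["ft_force"]).round(1),'rot',(i*R.from_quat(s['ee_rot'])).as_matrix().round(3)[:,2].tolist(),s["finger_gap"].round(4))
                                                                                                                                                                                                           ^^^^^^^^^^^^^^^^^^^^^
AttributeError: 'float' object has no attribute 'round'
Traceback (most recent call last):
  File "gs.py", line 3, in <module>
    print(round(s["t"],2),'TCP in guitar mm',(i.apply(s['position']-p[:3])*1000).round(1),"F guitar",i.apply(s["ft_force"]).round(1),'rot',(i*R.from_quat(s['ee_rot'])).as_matrix().round(3)[:,2].tolist(),s["finger_gap"].round(4))
                                                                                                                                                                                                           ^^^^^^^^^^^^^^^^^^^^^
AttributeError: 'float' object has no attribute 'round'
```

```bash
sed -i 's/s\["finger_gap"\].round(4)/round(s["finger_gap"],4)/' gs.py; python3 gs.py
python3 -m jog '{"claw":[1,1,1,1],"slide":[[0.0013,0.0004,-0.0027],[0,0,0],[0,0,0],[0,0,0]],"twist":[[0,0,0],[0,0,0],[0,0,0],[0,0,0]]}' 40
python3 gs.py
```

```text
6.48 TCP in guitar mm [ 2.4  0.5 48.9] F guitar [ 3.1  0.9 -2.5] rot [0.001, 0.0, -1.0] 0.0365
t: 6.82
position: [0.5224, 0.2609, 0.1556]
ee_rot: [-0.148, 0.963, 0.034, 0.223]
ft_force: [-5.3, -0.3, 4.9]
finger_gap: 0.0368
grasp_force: 44.8
6.82 TCP in guitar mm [ 2.5  0.5 47.1] F guitar [-2.5  1.3  6.7] rot [0.001, 0.0, -1.0] 0.0368
```

```bash
python3 -m jog '{"claw":[0,0,0,0,0,0,0,0],"slide":[[0,0,0],[0,0,0],[0,0,0],[0,0,0],[-0.0037,-0.0011,0.0079],[-0.0037,-0.0011,0.0079],[-0.0037,-0.0011,0.0079],[-0.0037,-0.0011,0.0079]],"twist":[[0,0,0],[0,0,0],[0,0,0],[0,0,0],[0,0,0],[0,0,0],[0,0,0],[0,0,0]]}' 40
python3 -m jog '{"claw":[1,1,1,1,1,1,1,1],"slide":[[-0.0009,-0.0003,-0.0004],[0,0,0],[0,0,0],[0,0,0],[0,0,0],[0,0,0],[0,0,0],[0,0,0]],"twist":[[0,0,0],[0,0,0],[0,0,0],[0,0,0],[0,0,0],[0,0,0],[0,0,0],[0,0,0]]}' 40
python3 gs.py; python3 look.py 4
```

```text
t: 7.48
position: [0.5076, 0.2564, 0.1878]
ee_rot: [-0.148, 0.963, 0.034, 0.223]
ft_force: [0.9, -0.4, -0.3]
finger_gap: 0.0856
grasp_force: 0.0
t: 8.15
position: [0.5069, 0.2561, 0.1855]
ee_rot: [-0.148, 0.963, 0.034, 0.222]
ft_force: [0.6, 0.9, 0.2]
finger_gap: -0.0
grasp_force: 0.0
8.15 TCP in guitar mm [ 1.1  0.6 81.1] F guitar [ 0.8  0.7 -0.2] rot [-0.0, -0.0, -1.0] -0.0
```

View pics/c4.png

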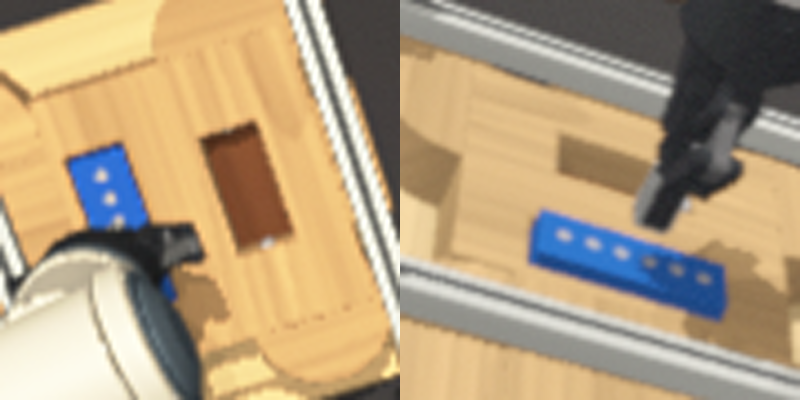

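The long pickup rests square in its recess, proud on the balls: the side crop shows its face from (540,215) to (725,285). The shut fingers are above its middle, so I'll press.

```bash
python3 -m jog '{"claw":[1,1,1,1,1,1],"slide":[[0.0042,0.0013,-0.009],[0.0042,0.0013,-0.009],[0.0021,0.0007,-0.0045],[0.0017,0.0005,-0.0036],[0,0,0],[0,0,0]],"twist":[[0,0,0],[0,0,0],[0,0,0],[0,0,0],[0,0,0],[0,0,0]]}' 40
python3 gs.py
python3 -m jog '{"claw":[1,1,1,1],"slide":[[0.0013,0.0004,-0.0027],[0.0008,0.0003,-0.0018],[0,0,0],[0,0,0]],"twist":[[0,0,0],[0,0,0],[0,0,0],[0,0,0]]}' 40
python3 gs.py
```

```text
t: 8.75
position: [0.519, 0.2598, 0.159]
ee_rot: [-0.148, 0.963, 0.034, 0.222]
ft_force: [-0.8, -0.1, -0.1]
finger_gap: -0.0001
grasp_force: 0.0
8.75 TCP in guitar mm [ 0.8  0.5 51.7] F guitar [-0.8  0.2  0.3] rot [-0.001, -0.0, -1.0] -0.0001
t: 9.08
position: [0.5212, 0.2607, 0.1562]
ee_rot: [-0.148, 0.963, 0.034, 0.223]
ft_force: [-4.2, -2.3, 4.6]
finger_gap: 0.0002
grasp_force: 3.2
9.08 TCP in guitar mm [ 1.7  0.6 48.1] F guitar [-2.2 -1.   6.1] rot [0.001, 0.0, -1.0] 0.0002
```

```bash
python3 -m jog '{"claw":[1,1,1],"slide":[[0.0013,0.0004,-0.0027],[0,0,0],[0,0,0]],"twist":[[0,0,0],[0,0,0],[0,0,0]]}' 40
python3 gs.py
python3 -m jog '{"claw":[1,1,1],"slide":[[0.0013,0.0004,-0.0027],[0,0,0],[0,0,0]],"twist":[[0,0,0],[0,0,0],[0,0,0]]}' 40
python3 gs.py
python3 look.py 5
python3 - <<'E'
import cv2
a=cv2.imread("pics/c5.png")[:,400:];cv2.imwrite("pics/c5b.png",a)
E
```

```text
t: 9.33
position: [0.5213, 0.2607, 0.1562]
ee_rot: [-0.148, 0.963, 0.034, 0.222]
ft_force: [-23.4, -9.2, 19.3]
finger_gap: 0.0002
grasp_force: 14.3
9.33 TCP in guitar mm [ 1.8  0.7 48. ] F guitar [-14.1  -1.7  28.3] rot [0.0, 0.0, -1.0] 0.0002
t: 9.58
position: [0.5214, 0.2608, 0.1561]
ee_rot: [-0.148, 0.963, 0.034, 0.222]
ft_force: [-42.1, -17.4, 33.9]
finger_gap: 0.0001
grasp_force: 25.3
9.58 TCP in guitar mm [ 1.9  0.7 47.9] F guitar [-26.   -4.   50.4] rot [-0.001, 0.0, -1.0] 0.0001
```

View pics/c5b.png

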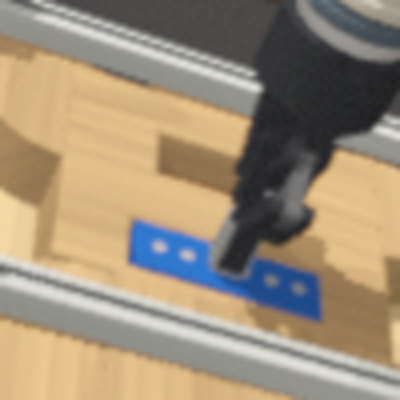

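The side crop now shows only the blue face, flush with the wood and with no side walls visible; the arm stopped hard at the bottom. On to the red one: I'll retract, level the tool, and travel over the bar and the glue bottle.

```bash
python3 -m jog '{"claw":[1,1,0,0,0,0,0,0],"slide":[[-0.008,-0.003,0.018],[-0.008,-0.003,0.018],[-0.009,-0.002,0.018],[0,0,0.015],[0,0,0.015],[0,0,0.015],[0,0,0.015],[0,0,0.015]],"twist":[[0,0,0],[0,0,0],[0,0,0],[-0.0273,0.0866,0],[-0.0273,0.0866,0],[-0.0273,0.0866,0],[-0.0273,0.0866,0],[-0.0273,0.0866,0]]}' 40
python3 gs.py
python3 -m jog '{"claw":[0,0,0,0,0,0,0,0],"slide":[[-0.0024,-0.0334,0],[-0.0024,-0.0334,0],[-0.0024,-0.0334,0],[-0.0024,-0.0334,0],[-0.0024,-0.0334,0],[-0.0024,-0.0334,0],[-0.0024,-0.0334,0],[-0.0024,-0.0334,0]],"twist":[[0,0,-0.12],[0,0,-0.12],[0,0,-0.12],[0,0,-0.12],[0,0,-0.12],[0,0,-0.12],[0,0,-0.12],[0,0,-0.12]]}' 40
python3 -m jog '{"claw":[0,0,0,0,0,0,0,0],"slide":[[-0.0024,-0.0334,0],[-0.0024,-0.0334,0],[-0.0024,-0.0334,0],[-0.0024,-0.0334,0],[-0.0024,-0.0334,0],[-0.0024,-0.0334,0],[-0.0024,-0.0334,0],[-0.0024,-0.0334,0]],"twist":[[0,0,-0.12],[0,0,-0.12],[0,0,-0.12],[0,0,-0.12],[0,0,-0.12],[0,0,-0.12],[0,0,-0.12],[0,0,-0.12]]}' 40
python3 -m jog '{"claw":[0,0,0,0,0,0,0,0],"slide":[[0,0,0],[0,0,0],[0,0,0],[0,0,0],[0,0,0],[0,0,0],[0,0,0],[0,0,0]],"twist":[[0,0,-0.12],[0,0,-0.12],[0,0,-0.12],[0,0,-0.12],[0,0,-0.12],[0,0,-0.12],[0,0,-0.12],[0,0,-0.12]]}' 40
python3 st.py
```

```text
t: 10.35
position: [0.499, 0.2535, 0.2803]
ee_rot: [-0.152, 0.988, -0.0, -0.001]
ft_force: [0.5, 1.0, -0.4]
finger_gap: 0.0724
grasp_force: 0.0
10.35 TCP in guitar mm [ 35.2   0.5 169.9] F guitar [ 0.5  0.8 -0.7] rot [-0.44, 0.0, -0.898] 0.0724
t: 11.02
position: [0.4795, -0.0153, 0.2787]
ee_rot: [0.324, 0.946, 0.0, 0.0]
ft_force: [-0.0, 0.6, 0.3]
finger_gap: 0.0852
grasp_force: 0.0
t: 11.68
position: [0.4602, -0.2828, 0.2786]
ee_rot: [0.725, 0.689, 0.0, 0.0]
ft_force: [0.7, 0.6, -0.2]
finger_gap: 0.0855
grasp_force: 0.0
t: 12.35
position: [0.4606, -0.2811, 0.2785]
ee_rot: [0.961, 0.277, 0.0, 0.0]
ft_force: [0.9, 0.5, -0.1]
finger_gap: 0.0849
grasp_force: 0.0
t 12.35 pos [ 0.4606 -0.2811  0.2785] toolx yaw 32.13 tz [ 0. -0. -1.] q [-0.61 -0.06  1.3  -0.    1.9   0.4 ] F [ 0.9  0.5 -0.1] gap 0.0849 gf 0.0
```

```bash
python3 -m jog '{"claw":[0,0,0,0,0,0,0,0],"slide":[[-0.0034,-0.0007,0],[0,0,-0.03],[0,0,-0.04],[0,0,-0.04],[0,0,-0.04],[0,0,-0.04],[0,0,-0.04],[0,0,-0.0315]],"twist":[[0,0,-0.0885],[0,0,-0.0885],[0,0,0],[0,0,0],[0,0,0],[0,0,0],[0,0,0],[0,0,0]]}' 40
python3 -m jog '{"claw":[0,0.5,1,1,1,1,1,1],"slide":[[0,0,0],[0,0,0],[0,0,0],[0,0,0],[0,0,0],[0,0,0],[0,0,0],[0,0,0]],"twist":[[0,0,0],[0,0,0],[0,0,0],[0,0,0],[0,0,0],[0,0,0],[0,0,0],[0,0,0]]}' 40
python3 st.py
python3 -m jog '{"claw":[1,1,1,1,1,1,1,1],"slide":[[0,0,0.02],[0,0,0.04],[0,0,0.04],[0,0,0.04],[0,0,0.04],[0,0,0.04],[0,0,0.04],[0,0,0]],"twist":[[0,0,0],[0,0,0],[0,0,0],[0,0,0],[0,0,0],[0,0,0],[0,0,0],[0,0,0]]}' 40
python3 st.py
```

```text
t: 13.02
position: [0.4559, -0.2809, 0.0136]
ee_rot: [0.981, 0.194, -0.001, -0.001]
ft_force: [-0.5, -0.4, -0.5]
finger_gap: 0.0855
grasp_force: 0.0
t: 13.68
position: [0.4587, -0.2829, 0.0207]
ee_rot: [0.981, 0.194, 0.002, 0.002]
ft_force: [0.0, 0.0, 7.1]
finger_gap: 0.0366
grasp_force: 40.6
t 13.68 pos [ 0.4587 -0.2829  0.0207] toolx yaw 22.33 tz [ 0.005 -0.003 -1.   ] q [-0.62 -0.01  1.72  0.    1.44  0.57] F [0.  0.  7.1] gap 0.0366 gf 40.6
t: 14.35
position: [0.4584, -0.2827, 0.2889]
ee_rot: [0.981, 0.194, 0.006, 0.006]
ft_force: [0.2, -0.4, 1.1]
finger_gap: 0.0364
grasp_force: 40.5
t 14.35 pos [ 0.4584 -0.2827  0.2889] toolx yaw 22.34 tz [ 0.014 -0.01  -1.   ] q [-0.62 -0.07  1.29 -0.    1.9   0.57] F [ 0.2 -0.4  1.1] gap 0.0364 gf 40.5
```

```bash
python3 -m jog '{"claw":[1,1,1,1,1,1,1,1],"slide":[[0.0055,0.0375,0],[0.0055,0.0375,0],[0.0055,0.0375,0],[0.0055,0.0375,0],[0.0055,0.0375,0],[0.0055,0.0375,0],[0.0055,0.0375,0],[0.0055,0.0375,0]],"twist":[[0,0,-0.0425],[0,0,-0.0425],[0,0,0],[0,0,0],[0,0,0],[0,0,0],[0,0,0],[0,0,0]]}' 40
python3 -m jog '{"claw":[1,1,1,1,1,1,1],"slide":[[0.0055,0.0375,0],[0.0055,0.0375,0],[0.0055,0.0375,0],[0.0055,0.0375,0],[0,0,0],[0,0,0],[0,0,0]],"twist":[[0,0,0],[0,0,0],[0,0,0],[0,0,0],[0,0,0],[0,0,0],[0,0,0]]}' 40
python3 st.py
python3 -m jog '{"claw":[1,1,1,1,1,1,1,1],"slide":[[0,0,-0.01],[0,0,-0.01],[0,0,-0.01],[0,0,-0.01],[0,0,-0.01],[0,0,-0.01],[0,0,0],[0,0,0]],"twist":[[0.0273,-0.0866,0],[0.0273,-0.0866,0],[0.0273,-0.0866,0],[0.0273,-0.0866,0],[0.0273,-0.0866,0],[0,0,0],[0,0,0],[0,0,0]]}' 40
python3 st.py; python3 gs.py
```

```text
t: 15.02
position: [0.5009, 0.0202, 0.2783]
ee_rot: [0.988, 0.152, 0.001, 0.0]
ft_force: [0.9, -0.1, -1.0]
finger_gap: 0.0363
grasp_force: 40.5
t: 15.6
position: [0.523, 0.1682, 0.2777]
ee_rot: [0.988, 0.152, 0.0, 0.0]
ft_force: [-0.0, -0.3, -0.6]
finger_gap: 0.0361
grasp_force: 40.6
t 15.6 pos [0.523  0.1682 0.2777] toolx yaw 17.49 tz [ 0.001 -0.    -1.   ] q [ 0.25 -0.03  1.27 -0.    1.9   1.51] F [-0.  -0.3 -0.6] gap 0.0361 gf 40.6
t: 16.27
position: [0.5232, 0.1673, 0.218]
ee_rot: [0.963, 0.147, 0.222, -0.034]
ft_force: [0.3, -1.2, 0.1]
finger_gap: 0.0364
grasp_force: 40.6
t 16.27 pos [0.5232 0.1673 0.218 ] toolx yaw 17.38 tz [ 0.418  0.131 -0.899] q [ 0.23 -0.47  1.8   0.03  1.35  1.49] F [ 0.3 -1.2  0.1] gap 0.0364 gf 40.6
16.27 TCP in guitar mm [  5.3 -89.  115.2] F guitar [ 0.  -1.3  0.1] rot [-0.001, -0.001, -1.0] 0.0364
```

```bash
python3 -m jog '{"claw":[1,1,1,1,1,1],"slide":[[0.0056,0.0015,-0.016],[0.0055,0.0015,-0.016],[0,0,0],[0,0,0],[0,0,0],[0,0,0]],"twist":[[0,0,0],[0,0,0],[0,0,0],[0,0,0],[0,0,0],[0,0,0]]}' 40
python3 look.py 6; python3 gs.py
```

```text
t: 16.77
position: [0.5349, 0.1714, 0.1874]
ee_rot: [0.963, 0.148, 0.223, -0.034]
ft_force: [0.5, 0.7, -0.8]
finger_gap: 0.0366
grasp_force: 40.5
16.87 TCP in guitar mm [  2.6 -88.5  81.9] F guitar [ 0.2 -0.6 -0.1] rot [0.002, -0.0, -1.0] 0.0365
```

View pics/c6.png

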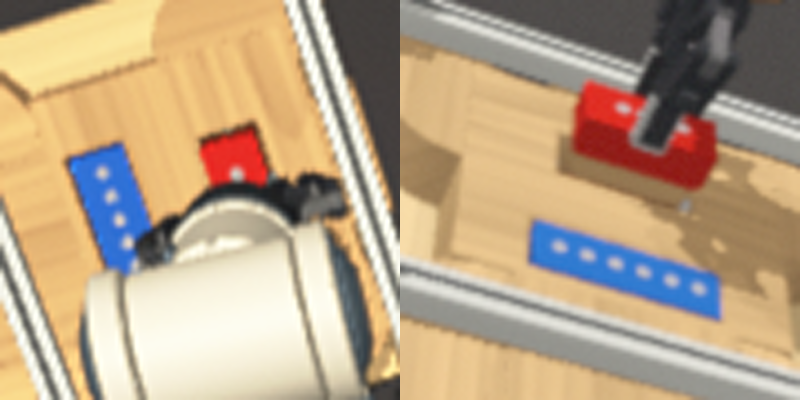

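The blue pickup is flush at left. The red one hovers above the short recess, its end dots at about (622,107) and (684,128) in the side crop, and its first dot at (236,174) in the top crop. The blue end dots at (560,247) and (699,289) also give me a camera reference on the face.

Run:
```python
from h import *
t=(np.array([[236,174]])+.5)/(400/90)-.5+[200,138]
s=(np.array([[222,107],[284,128]])+.5)/4-.5+[220,200]
b=(np.array([[160,247],[299,289]])+.5)/4-.5+[220,200]
bt=(np.array([[102,173],[111,196],[120,220],[129,242]])+.5)/(400/90)-.5+[200,138]
p=np.load('guitar.npy');G=grot(p[3]); g=lambda X:(G.inv().apply(X-p[:3])*1000).round(1)
n=G.apply([0,0,1]); pl=lambda c,uv,h:g(onplane(c,uv,p[:3]+n*h,n)).tolist()
X=tri(t,s[:1]);print(g(X[:,:3]),X[:,3])
for h in(.088,.091,.094): print(h,pl("side",s,h),pl("top",t,h))
print("blue on face",pl("side",b,.045),pl("side",b,.048),pl("top",bt,.045),"expect 43.3,26,8.7,-8.7")
im=cv2.imread("pics/top0.png"); P,W=dots(im,"red"); Q=onz("top",P,.028)[:,:2]; c=np.average(Q,axis=0,weights=W); d=np.array([np.cos(np.deg2rad(22)),np.sin(np.deg2rad(22))]); a=(Q-c)@d
print(np.histogram(a,bins=np.arange(-.04,.0401,.004),weights=W)[0].astype(int), c)
```

```text
[[ 20.9 -88.6  89.9]] [0.00135659]
0.088 [[20.9, -91.5, 88.0], [-18.5, -91.0, 88.0]] [[19.9, -88.3, 88.0]]
0.091 [[22.1, -86.8, 91.0], [-17.1, -86.4, 91.0]] [[20.4, -88.6, 91.0]]
0.094 [[23.3, -82.2, 94.0], [-15.7, -81.7, 94.0]] [[21.0, -88.9, 94.0]]
blue on face [[40.1, -2.9, 45.0], [-43.7, -3.3, 45.0]] [[41.2, 1.0, 48.0], [-42.2, 0.6, 48.0]] [[40.5, 0.9, 45.0], [23.7, 0.5, 45.0], [6.1, 0.4, 45.0], [-10.3, -0.2, 45.0]] expect 43.3,26,8.7,-8.7
[  0   0   0  16 295 280  19 197 324  40 172 292 121 120 378 207   0   0
   0   0] [ 0.45723379 -0.28184784]
```

```bash
python3 -m jog '{"claw":[1,1,1,1,1,1],"slide":[[-0.0014,-0.0014,-0.0009],[0.0028,0.0009,-0.006],[0.0028,0.0009,-0.006],[0.0028,0.0009,-0.006],[0,0,0],[0,0,0]],"twist":[[0,0,0],[0,0,0],[0,0,0],[0,0,0],[0,0,0],[0,0,0]]}' 40
python3 gs.py
python3 -m jog '{"claw":[1,1,1,1,1],"slide":[[0.0021,0.0007,-0.0045],[0.0021,0.0007,-0.0045],[0,0,0],[0,0,0],[0,0,0]],"twist":[[0,0,0],[0,0,0],[0,0,0],[0,0,0],[0,0,0]]}' 40
python3 gs.py
```

```text
t: 17.37
position: [0.5421, 0.173, 0.1672]
ee_rot: [0.963, 0.148, 0.224, -0.034]
ft_force: [5.2, 2.1, 2.5]
finger_gap: 0.0365
grasp_force: 40.8
17.37 TCP in guitar mm [  0.8 -89.3  60.8] F guitar [ 6.1  0.4 -0.2] rot [0.003, 0.0, -1.0] 0.0365
t: 17.78
position: [0.5464, 0.1743, 0.1585]
ee_rot: [0.963, 0.148, 0.224, -0.034]
ft_force: [5.4, 2.2, 3.6]
finger_gap: 0.0363
grasp_force: 40.9
17.78 TCP in guitar mm [  1.  -89.3  51.1] F guitar [6.8 0.4 0.7] rot [0.004, -0.0, -1.0] 0.0363
```

```bash
python3 -m jog '{"claw":[1,1,1,1],"slide":[[0.0025,0.0008,-0.0032],[0,0,0],[0,0,0],[0,0,0]],"twist":[[0,0,0],[0,0,0],[0,0,0],[0,0,0]]}' 40
python3 gs.py
```

```text
t: 18.12
position: [0.5481, 0.1749, 0.155]
ee_rot: [0.963, 0.148, 0.223, -0.034]
ft_force: [-1.4, -0.2, 7.6]
finger_gap: 0.0363
grasp_force: 45.1
18.12 TCP in guitar mm [  1.1 -89.3  47.1] F guitar [2.1 0.2 7.4] rot [0.001, -0.0, -1.0] 0.0363
```

```bash
python3 -m jog '{"claw":[0,0,0,0,0,0,0,0],"slide":[[0,0,0],[0,0,0],[0,0,0],[0,0,0],[-0.0037,-0.0011,0.0079],[-0.0037,-0.0011,0.0079],[-0.0037,-0.0011,0.0079],[-0.0037,-0.0011,0.0079]],"twist":[[0,0,0],[0,0,0],[0,0,0],[0,0,0],[0,0,0],[0,0,0],[0,0,0],[0,0,0]]}' 40
python3 -m jog '{"claw":[1,1,1,1,1,1,1,1],"slide":[[0,0,0],[0,0,0],[0,0,0],[0,0,0],[0,0,0],[0,0,0],[0,0,0],[0,0,0]],"twist":[[0,0,0],[0,0,0],[0,0,0],[0,0,0],[0,0,0],[0,0,0],[0,0,0],[0,0,0]]}' 40
python3 gs.py
python3 -m jog '{"claw":[1,1,1,1,1,1],"slide":[[0.0042,0.0013,-0.009],[0.0042,0.0013,-0.009],[0.0021,0.0007,-0.0045],[0.0017,0.0005,-0.0036],[0,0,0],[0,0,0]],"twist":[[0,0,0],[0,0,0],[0,0,0],[0,0,0],[0,0,0],[0,0,0]]}' 40
python3 gs.py
python3 -m jog '{"claw":[1,1,1,1],"slide":[[0.0013,0.0004,-0.0027],[0.0008,0.0003,-0.0018],[0,0,0],[0,0,0]],"twist":[[0,0,0],[0,0,0],[0,0,0],[0,0,0]]}' 40
python3 gs.py
```

```text
t: 18.78
position: [0.5327, 0.1704, 0.1874]
ee_rot: [0.963, 0.148, 0.223, -0.034]
ft_force: [-0.2, -0.7, 0.1]
finger_gap: 0.0851
grasp_force: 0.0
t: 19.45
position: [0.533, 0.1704, 0.1855]
ee_rot: [0.963, 0.148, 0.222, -0.034]
ft_force: [0.3, 0.2, -0.5]
finger_gap: 0.0
grasp_force: 0.0
19.45 TCP in guitar mm [  0.3 -89.   81.4] F guitar [ 0.1  0.1 -0.6] rot [-0.0, 0.0, -1.0] 0.0
t: 19.95
position: [0.5451, 0.1742, 0.159]
ee_rot: [0.963, 0.148, 0.222, -0.034]
ft_force: [0.5, 0.2, -0.4]
finger_gap: 0.0001
grasp_force: 0.0
19.95 TCP in guitar mm [  0.1 -89.   52.1] F guitar [ 0.3  0.  -0.6] rot [-0.001, 0.0, -1.0] 0.0001
t: 20.28
position: [0.5475, 0.175, 0.1559]
ee_rot: [0.963, 0.148, 0.223, -0.034]
ft_force: [-1.4, -1.0, 3.3]
finger_gap: -0.0001
grasp_force: 1.7
20.28 TCP in guitar mm [  1.  -89.   48.2] F guitar [ 0.  -0.5  3.7] rot [0.001, -0.0, -1.0] -0.0001
```

```bash
python3 -m jog '{"claw":[1,1,1],"slide":[[0.0013,0.0004,-0.0027],[0,0,0],[0,0,0]],"twist":[[0,0,0],[0,0,0],[0,0,0]]}' 40
python3 gs.py
python3 -m jog '{"claw":[1,1,1,1,1,1,1,1],"slide":[[-0.008,-0.003,0.018],[-0.008,-0.003,0.018],[-0.009,-0.002,0.018],[0,0,0.015],[0,0,0.015],[0,0,0.015],[0,0,0.015],[0,0,0.015]],"twist":[[0,0,0],[0,0,0],[0,0,0],[-0.0273,0.0866,0],[-0.0273,0.0866,0],[-0.0273,0.0866,0],[-0.0273,0.0866,0],[-0.0273,0.0866,0]]}' 40
python3 -m jog '{"claw":[0,0,0,0,0,0,0,0],"slide":[[0,-0.03,0.01],[0,-0.035,0.01],[0,-0.035,0],[0,-0.035,0],[0,-0.035,0],[0,-0.035,0],[0,-0.035,0],[0,-0.035,0]],"twist":[[0,0,0],[0,0,0],[0,0,0],[0,0,0],[0,0,0],[0,0,0],[0,0,0],[0,0,0]]}' 40
python3 look.py 7; python3 st.py
python3 - <<'E'
import cv2,numpy as np
a=cv2.imread("pics/c7.png"); s=cv2.imread("pics/s7.png")[100:250,200:400]; t=cv2.imread("pics/t7.png")
b=np.hstack([cv2.resize(s,(266,200)),cv2.resize(t[60:320,100:560],(354,200))]); b=np.hstack([b,np.zeros((200,180,3),np.uint8)])
cv2.imwrite("pics/d7.png",np.vstack([a,b]))
E
```

```text
t: 20.53
position: [0.5477, 0.175, 0.1558]
ee_rot: [0.963, 0.148, 0.222, -0.034]
ft_force: [-21.8, -6.2, 18.5]
finger_gap: -0.0
grasp_force: 13.0
20.53 TCP in guitar mm [  1.1 -89.   48. ] F guitar [-12.3   0.6  26.6] rot [0.0, -0.0, -1.0] -0.0
t: 21.2
position: [0.5237, 0.1674, 0.2829]
ee_rot: [0.988, 0.152, -0.001, 0.0]
ft_force: [0.9, 0.4, 0.8]
finger_gap: -0.0003
grasp_force: 0.0
t: 21.87
position: [0.5235, -0.1094, 0.3013]
ee_rot: [0.988, 0.152, 0.0, 0.0]
ft_force: [0.6, 0.1, 0.3]
finger_gap: 0.0854
grasp_force: 0.0
t 21.97 pos [ 0.5233 -0.1122  0.3005] toolx yaw 17.12 tz [-0.001 -0.001 -1.   ] q [-0.27 -0.06  1.26 -0.    1.94  1.  ] F [0.  0.1 0.1] gap 0.0856 gf 0.0
```

View pics/d7.png

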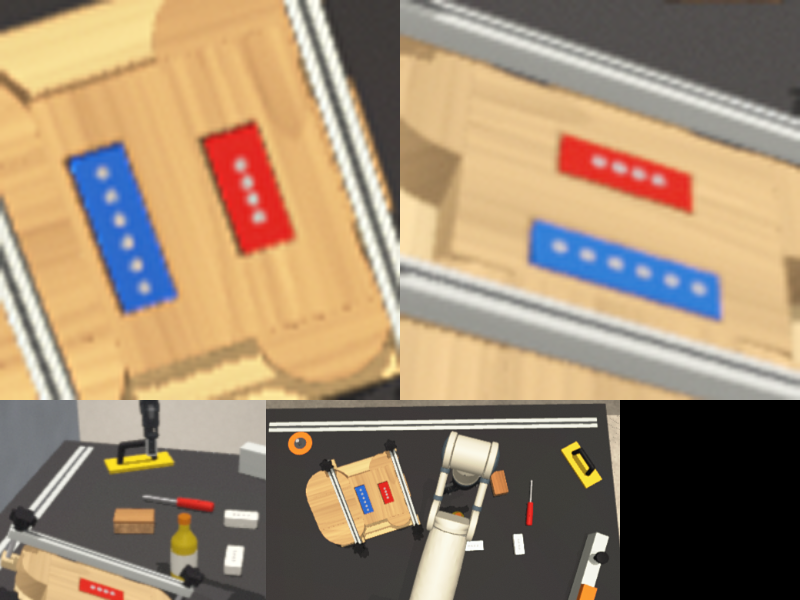

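Both pickups are flush with dots outwards. Blue spans (68,155) to (175,305) and red spans (203,135) to (293,245) in the top crop, and no side walls show. The bystanders haven't moved and the gripper is clear.

```bash
python3 -c "
from station import finish_job
print(finish_job())"
```

```text
the job is handed in; nothing more can be done
None
```

I fitted both pickups, pressed them flush with the dotted faces outwards and let go, then handed the job in at about 22 s of the 72 s; the glue bottle, sanding block and screwdriver were left where they stood.

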